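# Push the sample-cup carrier past the spring catch

## Task

Park the waiting sample-cup carrier: with the fingertips press down and hold the long spring bar behind it, and with the same fingers push the carrier along the track, its front lip passing over the lowered catch, until it is home at the end stop; then let go of the bar so that the catch springs fully up behind the lip. Only press and push: do not lift the carrier, do not touch the cup standing in it, and leave the other cup, the marker and the stapler beside the track where they are.

Things in the scene. Friction and masses are not known exactly. Their poses are not given: they have to be found in the camera images.
- track: Low straight track fixed on the desk, 94 mm wide (x), 268 mm long (y). Origin: centre of its underside, on the desk; +y is the direction the carrier is pushed, z up. Base plate 6 mm thick; side guides 80.6 mm apart, tops 22 mm above the desk; at the +y end a cross wall (end stop) 34 mm high, inner face at y = +120 mm.
- catch_bar (a joint): How far the spring bar is pressed down, m: 0 = fully up (rest), 0.016 = bottomed. The whole bar moves straight down wherever it is pressed; about 1.2 N starts it, 3.6 N bottoms it. Pressed more than 9 mm, its catch is clear below the carrier's front lip; 12 to 15 mm is safe.
- bar_tail (a point): Centre of the top edge at the -y end of the spring bar, a flat steel strip 28 mm wide along the track's middle from y = -128 to +100 mm (track frame), top 26 mm above the desk when up, 10 mm when bottomed. This end, behind the carrier, lies open: at the start 54 to 84 mm of bar shows up to the push face. Moves with the bar.
- catch_top (a point): Middle of the top of the catch, a steel block 28 mm wide on the bar's +y end from y = +88 to +100 mm (track frame), its top 37 mm above the desk when up, in the way of the carrier's front lip. Moves with the bar.
- carrier: Loose white plastic carrier, 78 wide (x), 120 long (y), 52 mm high, about 0.6 kg, on the track's base plate between the guides (1.3 mm play each side), axes as the track's. Origin: centre of its underside, 6 mm above the desk. Two 12 mm runners leave a tunnel over the bar. Home: front against the end stop, origin at y = +60 mm in the track's frame.
- front_lip (a point): Middle of the lower edge of the carrier's front lip (front face), 60 mm ahead (+y) and 22 mm above the carrier's origin. The lip is 12 mm thick (y = +48 to +60); behind it the underside is 34 mm up, so the catch can rise there once the carrier's origin is past about y = +53 mm of the track. It starts 12 to 42 mm short of the catch.
- push_face (a point): Centre of the carrier's flat rear push face, at y = -60 mm and 37 mm above the carrier's origin; the face is 78 mm wide and spans 22 to 52 mm above that origin, with the bar passing beneath. Push it along the track's +y.
- sample_cup: Lidded clear specimen cup, 58 mm diameter, 65 mm high, loose in the carrier's 14 mm deep round seat, its axis 22 mm ahead (+y) of the carrier's origin: its near side is 53 mm ahead of the push face, its top 109 mm above the desk. Origin: centre of its underside.
- lidded_cup: Bystander: lidded specimen cup, 58 mm diameter, 65 mm high, standing on the desk. Origin: centre of its underside.
- marker: Bystander: board marker, 18 x 138 x 18 mm, lying on the desk along its y axis. Origin: centre of its underside.
- stapler: Bystander: desk stapler, 37 x 133 x 54 mm, standing on the desk, long axis y. Origin: centre of its underside.
Things that resemble listed ones, but are neither listed nor needed, are in the scene too. Leave any brown or red look-alike of the sample_cup alone.

How it is judged:
By the outcome, as a careful person would: the job done as asked, in the order asked, and still so for the second after the job is handed in, with the robot touching nothing.
It also fails if it takes over 35 s, if anything falls off the work surface, if the arm or the gripper's body presses on something with over 40 N, if the wrist force passes 120 N, or if a joint passes its speed limit or range.

## Robot

A 7-joint arm with a two-finger parallel gripper is mounted at the origin on the work surface; the furniture and walls round the work are solid. World frame = base frame: x ahead of the robot, y to its left, z up, the work surface at z = 0. Lengths are in m, angles in degrees, forces in N, time in s.
With the tool pointing down it reaches from about 0.4 to 0.925 m from the base axis. Payload 4.1 kg.
Tool frame: the origin (TCP) lies between the finger pads; the fingertips stand finger_overhang ahead of it and the grasp point (between the pads) lies 8 mm behind it (finger_overhang is the distance from the TCP to the fingertips, in m); z points along the fingers, y is the line along which they close (so a half turn about z gives the same grasp; the last joint's range is limited). The gripper opens to 85 mm and grips with 20 to 120 N. Pads are 22 mm wide; open, the fingers measure 114 mm over their backs; the gripper's body (76 mm by 85 mm) begins 54 mm behind the grasp point. The pads swing forward as they close: fully open they stand 13 mm farther back than shut.
Start: joints at [-73.682, 22.827, 2.584, 88.041, -1.071, 69.15, -2.905], TCP at [0.243, 0.603, 0.214] pointing down, gripper open.
Joint ranges: [-161.44, 161.44], [-28.35, 127.94], [-78.24, 83.42], [0, 140.83], [-78.03, 258.03], [13.02, 114.36], [-168.23, 168.23]. Speed limits (degrees/s): [147.25, 147.25, 180, 180, 180, 180, 180].

## Interface

Orientations are given as a 3x3 rotation matrix whose columns are the frame's x, y, z axes.
In Python, from rig import * gives the robot as it stands.
- The arm moves only by the tool arm_command, never from a script. Its argument "rows" is a list of rows, each a list of 7 numbers: the shift along the tool's x, y, z in m, then the turn, a rotation vector about the tool's x, y, z in degrees, then the closure in counts, from 0 (fully open) to 255 (shut). In form: [[tx, ty, tz, ax, ay, az, claw], ...]. A call has 1 to 10 rows; each row shifts and turns the commanded pose from where the row before left it, along the tool's axes as they then stand; what a row does not reach is not made up. A row lasts 1/8 s, in which the tool goes at most 62.5 mm and 10.7 degrees, less where a joint would pass 70% of its speed; a pose out of reach is approached as far as the arm can. A call with a gripper value outside its range is refused whole. The fingers move at their own pace and stop on an object; "grip_force" is the grip in N (left out, the last holds). Time passes only in rows, so rows that do not move let the fingers close. It gives the time, the measured TCP pose, the force, the opening and the grip force at its end, in the units of the state.
- get_obs(): the state, without advancing time (a new reading comes with each control period).
- snapshot(name): name is "side" or "top"; returns (picture, depth): 420x560x3 uint8, blue, green, red; 420x560 float32, m along the optical axis (not along the pixel's ray), 0 where there is no reading.
- camera_model(name): a dict with "K" (3x3 intrinsics, pixels), "D" ([k1, k2, p1, p2, k3] as OpenCV has them; the pictures are not rectified), "position" and "rotation" of the camera in the world. Camera axes: x right, y up, looking along -z (the intrinsics and any distortion apply to the point x, -y, -z); pixel columns grow to the right and rows downward; lengths in m; the calibration is good to about 2 mm. A picture is of the moment at which its call begins. camera_model takes no time and is no camera call.
- sign_off(): hands the job in; it is judged then, once.
Trained networks look in the newest picture that a camera, given by its name, has taken for a name from the list of things; names that differ only in an ending like _2 or _b are one class to them, and where a whole thing is asked for, a point or a joint stands for the part that bears it (a point fixed in the world has none). Each returns a list of dicts, best first, with "confidence" (0 to 1); they miss things now and then, are a little off and sometimes report something else, mostly with a low value. They report only what shows in the picture. A call takes as long as a camera call. They do not tell look-alikes from the thing itself.
- search_frame(camera, query): "uv" ([column, row] in pixels, amid what is visible of it).
- mark_of(camera, query): "uv" ([column, row] in pixels: a listed point, or the origin of a listed thing).
The state is a dict: "time": time; "joint_pos": joint angles; "qd": joint speeds; "effort": joint torques, N m; "tcp_pos": TCP position; "eef_rot": TCP orientation; "contact_force": force on the tool from outside, world axes, zero at the start; "torque": the same for the moment, N m; "opening": finger opening in m; "grasp_force": force on a finger pad.
Only numpy, scipy, OpenCV 4.12 (cv2) and the standard library are available. Lean on these libraries where they do the work, as an engineer would, in place of code of your own. Each camera call takes 0.05 s, during which the arm holds its last target. There are 200 camera calls.

## Working session

There is one attempt and no reset: what is moved stays moved. The work goes in short steps, Python scripts to look and compute and a tool call to move; the robot and the scene stay as the last step left them, time stands still between calls to the robot, and variables do not carry over. Pictures are saved under pics/ and viewed, at most 10 in all, crops included, and the job is handed in when it is done.

Besides the shell and the picture viewer there is one more tool, called after ">>>" in YAML: its name, and indented under it one key for each argument. arm_command: Moves the arm, as the interface text tells. Its arguments: {"type":"object","properties":{"rows":{"type":"array"},"grip_force":{"type":"number"}},"required":["rows"]}

```bash
mkdir -p pics; ls; python3 - <<'E'
from rig import *
import cv2,numpy as np
o=get_obs();print({k:np.round(v,4).tolist() for k,v in o.items()})
for c in("side","top"):
    p,d=snapshot(c);cv2.imwrite(f"pics/{c}0.png",p);np.save(f"pics/{c}0.npy",d)
    m=camera_model(c);print(c,{k:np.round(v,4).tolist() for k,v in m.items()})
    for q in("push_face","bar_tail","catch_top","front_lip","carrier","track"):
        print(q,[(np.round(r["uv"]).tolist(),round(r["confidence"],2)) for r in mark_of(c,q)[:3]])
try:print(finger_overhang)
except Exception as e:print(e)
E
```

```text
pics
{'time': 0.0, 'joint_pos': [-73.681, 22.8702, 2.5817, 88.1165, -1.0723, 69.1485, -2.905], 'qd': [0.057, 0.0279, -0.1379, -0.1066, 0.0646, -0.0971, -0.0273], 'effort': [-0.0002, -47.5108, 1.3646, -25.4221, 0.0117, 0.0094, 0.0], 'tcp_pos': [0.2431, 0.6021, 0.2132], 'eef_rot': [[-0.9273, 0.3744, -0.0006], [0.3744, 0.9273, -0.0018], [-0.0001, -0.0019, -1.0]], 'contact_force': [-0.0549, 0.7956, 0.357], 'torque': [0.0123, -0.0262, 0.0168], 'grasp_force': 0.0, 'opening': 0.0851}
side {'K': [[498.2447, 0.0, 277.6597], [0.0, 498.2447, 200.2317], [0.0, 0.0, 1.0]], 'D': [-0.1053, 0.0, 0.0, 0.0, 0.0], 'position': [0.9529, 0.5066, 1.1733], 'rotation': [[-0.649, -0.6301, 0.4264], [0.7608, -0.5417, 0.3575], [0.0057, 0.5563, 0.8309]]}
push_face [([241.0, 197.0], 0.9)]
bar_tail [([222.0, 183.0], 0.71)]
catch_top [([280.0, 230.0], 0.69)]
front_lip [([277.0, 226.0], 0.65)]
carrier [([256.0, 216.0], 0.67)]
track [([257.0, 217.0], 0.89)]
top {'K': [[385.2568, 0.0, 282.4281], [0.0, 385.2568, 210.1598], [0.0, 0.0, 1.0]], 'D': [-0.0445, 0.0, 0.0, 0.0, 0.0], 'position': [0.249, 0.0392, 0.9477], 'rotation': [[-0.0267, 0.9927, -0.1175], [-0.9996, -0.026, 0.0075], [0.0044, 0.1176, 0.9931]]}
push_face [([324.0, 177.0], 0.89)]
bar_tail [([353.0, 184.0], 0.58)]
catch_top [([261.0, 179.0], 0.7)]
front_lip [([271.0, 175.0], 0.55)]
carrier [([297.0, 185.0], 0.8)]
track []
0.011
```

View pics/side0.png

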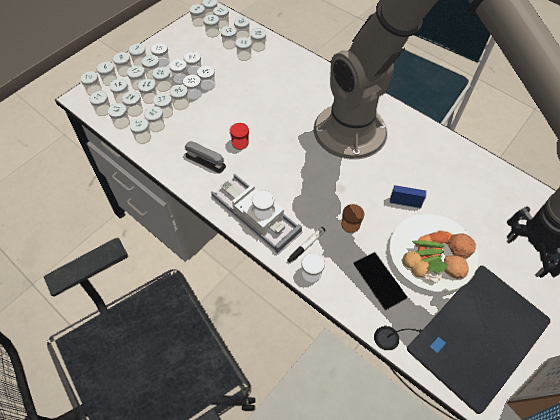

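View pics/top0.png

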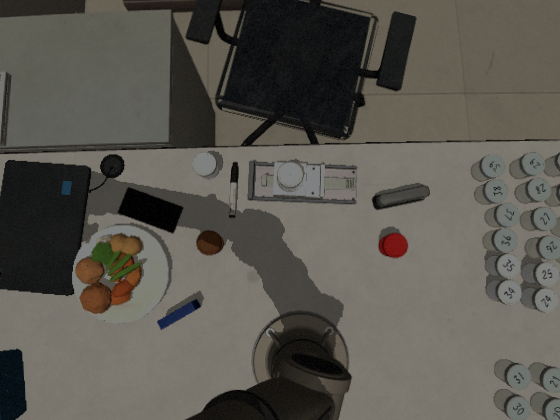

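The top view shows the track at columns 248–357, rows 160–203. The bar's open tail is on the right near (353,184), the carrier is at (297,180) with a white cup at (290,176), and the push goes left (world +y). Other cup-like things are the red one (393,245), the brown one (210,241) and the white bystander cup (204,163). None of these stands in the carrier. I'll measure and check with a crop.

```bash
cat > h.py <<'E'
import cv2,numpy as np
from rig import *
def ray(c,uv):
    m=camera_model(c);n=cv2.undistortPoints(np.array(uv,float).reshape(-1,1,2),np.array(m["K"]),np.array(m["D"])).reshape(-1,2)
    R=np.array(m["rotation"]);return np.array(m["position"]),np.c_[n[:,0],-n[:,1],-np.ones(len(n))]@R.T
def at_z(c,uv,z):
    o,d=ray(c,uv);return o+d*((z-o[2])/d[:,2])[:,None]
def cloud(c,d):
    v,u=np.nonzero(d>0);o,r=ray(c,np.c_[u,v]);return np.c_[u,v],o+r*d[v,u][:,None]
E
python3 - <<'E'
from h import *
Z=dict(push_face=.043,bar_tail=.026,catch_top=.037,front_lip=.028,carrier=.006,track=0)
for c in("side","top"):
    snapshot(c)
    for q,z in Z.items():
        r=mark_of(c,q)
        if r:print(c,q,np.round(at_z(c,r[0]["uv"],z)[0],4))
    uv,P=cloud(c,np.load(f"pics/{c}0.npy"))
    g=at_z(c,[[256,216]] if c=="side" else [[297,183]],0.006)[0]
    s=(np.abs(P[:,0]-g[0])<.09)&(np.abs(P[:,1]-g[1])<.17)
    desk=np.median(P[s&(P[:,2]<.01)][:,2]);print("desk z",desk)
    for lo,hi in((.012,.2),(.05,.066),(.1,.12)):
        k=s&(P[:,2]-desk>lo)&(P[:,2]-desk<hi)
        m=np.zeros((400,400),np.uint8);ij=((P[k][:,:2]-g[:2])*1000+200).astype(int);m[ij[:,1],ij[:,0]]=255
        m=cv2.morphologyEx(m,cv2.MORPH_CLOSE,np.ones((9,9)));n,l,st,ce=cv2.connectedComponentsWithStats(m)
        for i in range(1,n):
            if st[i,4]>300:
                (a,b),w,an=cv2.minAreaRect(np.argwhere(l==i)[:,::-1].astype(np.float32));print(c,lo,"ctr",np.round(g[:2]+(np.array([a,b])-200)/1000,4),"size",np.round(w),"ang",round(an,1))
p=cv2.imread("pics/top0.png")[145:220,235:370];q=cv2.imread("pics/side0.png")[165:255,200:310]
cv2.imwrite("pics/crop.png",np.vstack([cv2.resize(p,(540,300),interpolation=2),cv2.resize(cv2.copyMakeBorder(q,0,0,0,70,0),(540,270),interpolation=2)]))
E
```

```text
side push_face [ 0.432  -0.0617  0.043 ]
side bar_tail [ 0.4079 -0.1464  0.026 ]
side front_lip [0.4258 0.0607 0.028 ]
side carrier [ 0.4332 -0.0133  0.006 ]
side track [ 0.4272 -0.0137  0.    ]
desk z -0.004187917715714251
side 0.012 ctr [ 0.4276 -0.0149] size [267.  95.] ang 86.5
side 0.012 ctr [ 0.4222 -0.1148] size [65. 36.] ang 85.4
side 0.012 ctr [ 0.3838 -0.1151] size [63. 21.] ang 84.5
side 0.012 ctr [0.4153 0.1533] size [ 18. 139.] ang 88.0
side 0.05 ctr [ 0.4238 -0.0544] size [27. 78.] ang 90.0
side 0.05 ctr [0.4293 0.0169] size [78. 81.] ang 85.0
side 0.1 ctr [0.43   0.0173] size [58. 55.] ang 39.8
top push_face [ 0.4274 -0.0685  0.043 ]
top bar_tail [ 0.4153 -0.1448  0.026 ]
top catch_top [0.4313 0.0739 0.037 ]
top front_lip [0.4444 0.0614 0.028 ]
top carrier [ 0.4274 -0.0106  0.006 ]
top track [ 0.4164 -0.1518  0.    ]
desk z 8.284238677108702e-05
top 0.012 ctr [ 0.4252 -0.019 ] size [264.  94.] ang 86.3
top 0.012 ctr [0.4137 0.1517] size [ 18. 137.] ang 85.9
top 0.05 ctr [ 0.4229 -0.0633] size [10. 79.] ang 87.0
top 0.05 ctr [0.4279 0.0136] size [77. 80.] ang 86.1
top 0.1 ctr [0.4273 0.0141] size [56. 56.] ang 90.0
```

View pics/crop.png

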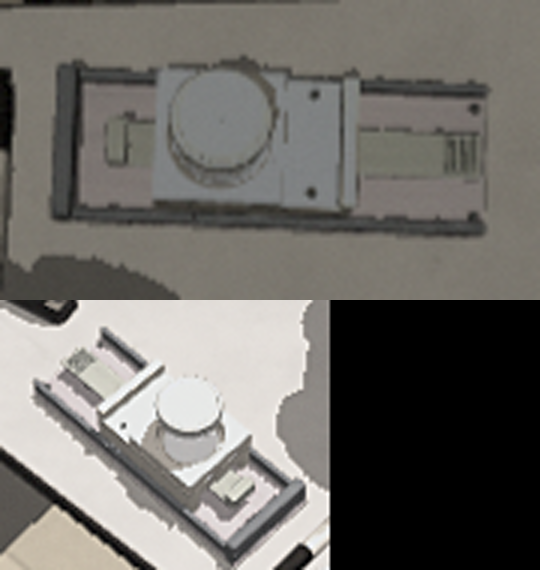

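The crop shows one white cup in the white carrier, push face at crop (355,145), bar tail with ribs at (465,155), catch up at (118,138), and end stop on the left. The red and brown cups stand well apart from it.

Track centre is about (0.426, -0.017), with +y along (0.065, 0.998). The push face is at about track y = -0.05, so travel home is about 50 mm.

>>> arm_command:
  rows:
    - [-0.04, -0.031, 0, 0, 0, 0, 255]
    - [-0.04, -0.031, 0, 0, 0, 0, 255]
    - [-0.04, -0.031, 0, 0, 0, 0, 255]
    - [-0.04, -0.031, 0, 0, 0, 0, 255]
    - [-0.04, -0.031, 0, 0, 0, 0, 255]
    - [-0.04, -0.031, 0, 0, 0, 0, 255]
    - [-0.04, -0.031, 0, 0, 0, 0, 255]
    - [-0.04, -0.031, 0, 0, 0, 0, 255]
  grip_force: 20

```text
time: 2.4
tcp_pos: [0.448, 0.2516, 0.2146]
eef_rot: [[-0.927, 0.374, 0.001], [0.374, 0.927, 0.001], [-0.0, 0.001, -1.0]]
contact_force: [1.5, 0.6, 0.6]
opening: 0.0003
grasp_force: 0.0
```

>>> arm_command:
  rows:
    - [-0.013, -0.042, 0, 0, 0, 0, 255]
    - [-0.013, -0.042, 0, 0, 0, 0, 255]
    - [-0.013, -0.042, 0, 0, 0, 0, 255]
    - [-0.013, -0.042, 0, 0, 0, 0, 255]
    - [-0.013, -0.042, 0, 0, 0, 0, 255]
    - [-0.013, -0.042, 0, 0, 0, 0, 255]
    - [-0.013, -0.042, 0, 0, 0, 0, 255]
    - [-0.013, -0.042, 0, 0, 0, 0, 255]

```text
time: 3.4
tcp_pos: [0.4178, -0.0989, 0.2145]
eef_rot: [[-0.927, 0.374, 0.001], [0.374, 0.927, 0.001], [-0.001, 0.001, -1.0]]
contact_force: [1.1, -0.2, -0.5]
opening: 0.0001
grasp_force: 0.0
```

>>> arm_command:
  rows:
    - [0, 0, 0, 0, 0, 9, 255]
    - [0, 0, 0, 0, 0, 9, 255]
    - [0, 0, 0, 0, 0, 9, 255]
    - [0, 0, 0, 0, 0, 9, 255]
    - [0, 0, 0, 0, 0, 9, 255]
    - [0, 0, 0, 0, 0, 9, 255]
    - [0, 0, 0, 0, 0, 9, 255]
    - [0, 0, 0, 0, 0, 9, 255]
    - [0, 0, 0, 0, 0, 0, 255]
    - [0, 0, 0, 0, 0, 0, 255]

```text
time: 4.65
tcp_pos: [0.4179, -0.0975, 0.2143]
eef_rot: [[0.067, 0.998, 0.0], [0.998, -0.067, 0.0], [0.0, 0.0, -1.0]]
contact_force: [0.2, -0.4, -0.6]
opening: 0.0
grasp_force: 0.0
```

>>> arm_command:
  rows:
    - [-0.006, 0.003, 0.03, 0, 0, 0, 255]
    - [0, 0, 0.045, 0, 0, 0, 255]
    - [0, 0, 0.045, 0, 0, 0, 255]
    - [0, 0, 0.035, 0, 0, 0, 255]
    - [0, 0, 0.008, 0, 0, 0, 255]
    - [0, 0, 0, 0, 0, 0, 255]
    - [0, 0, 0, 0, 0, 0, 255]

```text
time: 5.52
tcp_pos: [0.4219, -0.1039, 0.0525]
eef_rot: [[0.069, 0.998, 0.003], [0.998, -0.069, 0.0], [0.0, 0.003, -1.0]]
contact_force: [-0.2, 0.6, -0.4]
opening: 0.0002
grasp_force: 0.0
```

```bash
python3 - <<'E'
from h import *
p,d=snapshot("side");t,dt=snapshot("top")
cv2.imwrite("pics/near.png",np.hstack([cv2.resize(p[145:265,190:310],(480,480),interpolation=2),cv2.resize(t[120:220,240:320+0],(0,0),fx=1,fy=1) if 0 else cv2.resize(t[135:235,300:366],(317,480),interpolation=2)]))
o=get_obs();print(o["time"],o["tcp_pos"],o["contact_force"])
E
```

```text
5.625 [ 0.42172442 -0.10370817  0.05241715] [ 0.32699395  0.35549511 -0.19905042]
```

View pics/near.png

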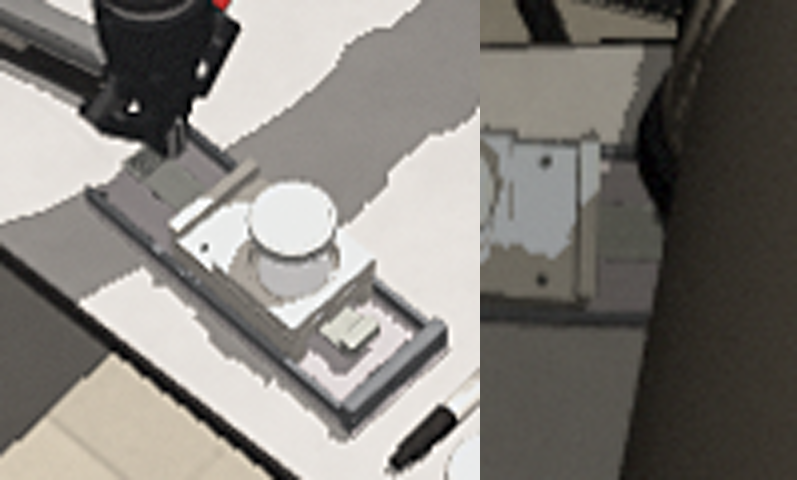

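The fingertips (left panel, near (175,150)) stand centred over the open bar tail behind the push face, and the catch at (350,330) is still up. Next is pressing.

>>> arm_command:
  rows:
    - [0, 0, 0.008, 0, 0, 0, 255]
    - [0, 0, 0.005, 0, 0, 0, 255]
    - [0, 0, 0.003, 0, 0, 0, 255]
    - [0, 0, 0.003, 0, 0, 0, 255]
    - [0, 0, 0.0, 0, 0, 0, 255]

```text
time: 6.25
tcp_pos: [0.4202, -0.1037, 0.0319]
eef_rot: [[0.07, 0.998, -0.001], [0.998, -0.07, 0.0], [-0.0, -0.001, -1.0]]
contact_force: [0.3, 0.2, -0.1]
opening: 0.0002
grasp_force: 0.0
```

>>> arm_command:
  rows:
    - [0, 0, 0.004, 0, 0, 0, 255]
    - [0, 0, 0.003, 0, 0, 0, 255]
    - [0, 0, 0.001, 0, 0, 0, 255]
    - [0, 0, 0, 0, 0, 0, 255]

```text
time: 6.75
tcp_pos: [0.4204, -0.1037, 0.0241]
eef_rot: [[0.07, 0.998, -0.0], [0.998, -0.07, 0.0], [0.0, -0.0, -1.0]]
contact_force: [0.1, -0.3, -0.6]
opening: -0.0001
grasp_force: 0.0
```

```bash
python3 - <<'E'
from h import *
p,d=snapshot("side")
cv2.imwrite("pics/press.png",cv2.resize(p[145:265,190:310],(560,560),interpolation=2))
np.save("pics/press.npy",d);d0=np.load("pics/side0.npy")
for r in mark_of("side","catch_top")[:2]:print(r)
for D in(d0,d):
    uv,P=cloud("side",D);s=(abs(P[:,0]-.432)<.008)&(abs(P[:,1]-.077)<.008);print("catch z",np.round(np.sort(P[s][:,2])[-12:],4))
print(get_obs()["tcp_pos"],get_obs()["contact_force"],get_obs()["time"])
E
```

```text
{'uv': [278.1, 229.4], 'confidence': 0.55}
catch z [0.036  0.0365 0.0379 0.0381 0.0382 0.0385 0.0396 0.0404 0.0404 0.0408
 0.0419 0.043 ]
catch z [0.0362 0.0365 0.0365 0.0368 0.0369 0.0378 0.038  0.0386 0.0394 0.0401
 0.0413 0.0428]
[ 0.42054102 -0.1037043   0.02421681] [ 0.42859961 -0.87940196 -0.64609657] 6.85
```

View pics/press.png

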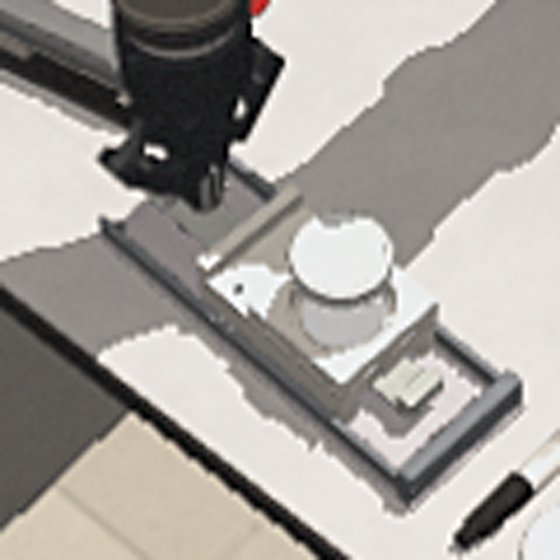

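The catch at (410,385) is still up and there is no force, so the fingertips haven't reached the bar. I'll check their position from depth.

```bash
python3 - <<'E'
from h import *
print(finger_overhang)
uv,P=cloud("side",np.load("pics/press.npy"));uv0,P0=cloud("side",np.load("pics/side0.npy"))
s0=(abs(P0[:,0]-.42)<.03)&(abs(P0[:,1]+.1)<.02)
# bar cross-section before: z vs track x
C=np.array([.4262,-.017]);t=np.array([.065,.998]);r=np.array([.998,-.065])
for n,Q in(("before",P0),("now",P)):
    x=(Q[:,:2]-C)@r;y=(Q[:,:2]-C)@t
    for a in np.arange(-.12,-.05,.01):
        print(n,round(a,3),[ (lambda z: round(float(np.median(z))*1000) if len(z) else None)(Q[(abs(x-b)<.004)&(abs(y-a)<.005)&(Q[:,2]<.15)][:,2]) for b in np.arange(-.04,.041,.008)])
E
```

```text
0.011
before -0.12 [5, 4, 5, -747, 24, 23, 23, 6, 0, 3, -365]
before -0.11 [11, 5, -744, -748, 25, 25, 15, 6, 4, 4, -746]
before -0.1 [7, 3, 5, -749, 23, 23, 6, 3, 4, 2, -749]
before -0.09 [10, 5, -371, -752, 25, 25, 15, 2, 5, 4, -746]
before -0.08 [8, -748, 4, -750, 25, 23, 7, 6, 4, 4, -746]
before -0.07 [13, -758, -745, -743, 25, 23, 24, -743, -745, 4, -747]
before -0.06 [-749, -747, -751, -752, -756, -744, -754, -751, -747, 2, -746]
now -0.12 [-749, -750, -750, -744, -751, -754, -371, 6, 5, 2, -748]
now -0.11 [3, -753, -749, -746, -747, -751, 14, 5, 2, 4, -369]
now -0.1 [11, 2, -742, -747, -751, -745, 5, 6, 6, 3, -746]
now -0.09 [8, 1, -738, -749, -749, -355, 24, 25, 6, 4, 23]
now -0.08 [20, 9, 8, -743, 51, 28, 45, 67, 98, 12, 127]
now -0.07 [104, 99, 92, 58, 103, 63, 92, 120, 94, 91, 101]
now -0.06 [-749, -752, -751, -741, -748, -748, -746, -750, -749, 2, -751]
```

```bash
python3 - <<'E'
from h import *
d=np.load("pics/press.npy");d0=np.load("pics/side0.npy")
C=np.array([.4262,-.017]);t=np.array([.065,.998]);r=np.array([.998,-.065])
ch=(d>0)&(d0-d>.004);uv,P=cloud("side",np.where(ch,d,0))
x=(P[:,:2]-C)@r;y=(P[:,:2]-C)@t;s=(P[:,2]>-.01)&(P[:,2]<.075)&(abs(x)<.05)&(abs(y+.085)<.04)
for i in np.nonzero(s)[0][np.argsort(P[s][:,2])][:30]:print(uv[i],np.round([x[i]*1e3,y[i]*1e3,P[i,2]*1e3]))
E
```

```text
[220 204] [ 47. -94.  -0.]
[222 206] [ 48. -83.   3.]
[219 194] [  27. -119.    3.]
[226 193] [  11. -107.    5.]
[230 198] [ 15. -85.   5.]
[242 189] [-30. -84.   5.]
[213 198] [  49. -120.    6.]
[212 197] [  49. -124.    6.]
[232 197] [  9. -84.   6.]
[227 210] [ 49. -61.   6.]
[239 186] [-31. -97.   6.]
[232 206] [ 30. -61.   6.]
[231 201] [ 21. -75.   6.]
[225 196] [  21. -100.    7.]
[227 204] [ 35. -76.   7.]
[238 189] [-21. -91.   7.]
[240 184] [ -37. -100.    7.]
[223 196] [  25. -103.    7.]
[233 198] [ 10. -78.   7.]
[232 198] [ 12. -80.   8.]
[221 192] [  20. -118.    8.]
[227 196] [ 17. -95.   8.]
[231 205] [ 30. -65.   8.]
[232 207] [ 33. -58.   8.]
[232 205] [ 28. -62.   8.]
[227 194] [  13. -100.    8.]
[238 184] [ -33. -103.    8.]
[241 190] [-24. -82.   8.]
[225 199] [ 29. -91.   8.]
[218 193] [  29. -121.    8.]
```

Depth noise is too coarse for this, though the fingers are laterally over the bar. I'll go down gently and feel for contact.

>>> arm_command:
  rows:
    - [0, 0, 0.002, 0, 0, 0, 255]
    - [0, 0, 0.001, 0, 0, 0, 255]
    - [0, 0, 0, 0, 0, 0, 255]

```text
time: 7.22
tcp_pos: [0.4204, -0.1036, 0.0211]
eef_rot: [[0.07, 0.998, -0.0], [0.998, -0.07, 0.0], [0.0, -0.0, -1.0]]
contact_force: [0.2, 0.2, 0.4]
opening: -0.0001
grasp_force: 0.0
```

```bash
python3 - <<'E'
from h import *
for i in range(3):
    o=get_obs();print(np.round(o["contact_force"],2),o["tcp_pos"][2],np.round(o["effort"],2))
    p,d=snapshot("side")
p,d=snapshot("side");cv2.imwrite("pics/tip.png",cv2.resize(p[165:225,205:285],(800,600),interpolation=2))
E
```

```text
[0.21 0.19 0.42] 0.02108133814413788 [  0.   -29.41   4.1  -15.79   0.    -0.     0.  ]
[ 0.41 -0.3  -0.37] 0.021138725386576504 [ 0.000e+00 -2.941e+01  4.100e+00 -1.578e+01  1.000e-02  0.000e+00
  0.000e+00]
[ 0.23 -0.1  -0.37] 0.02118175652494351 [ 0.000e+00 -2.941e+01  4.110e+00 -1.578e+01  1.000e-02  0.000e+00
  0.000e+00]
```

View pics/tip.png

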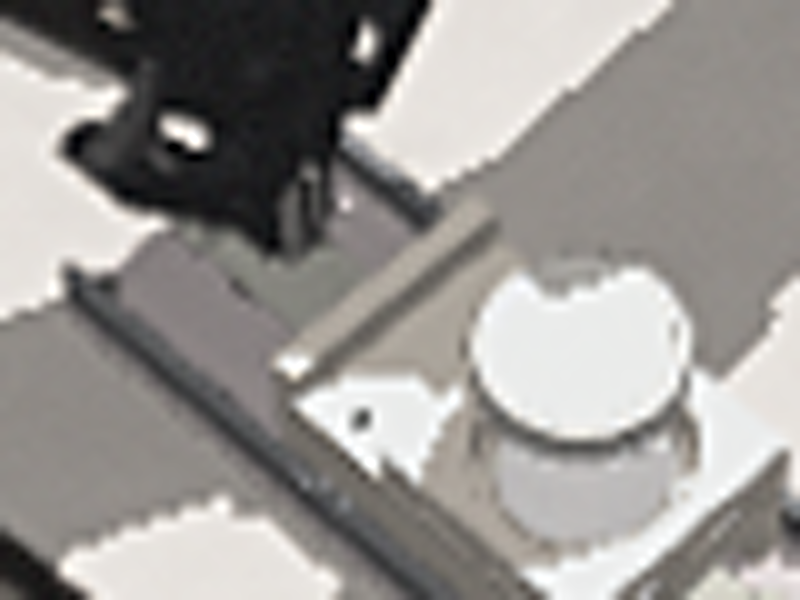

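The fingertips, at crop (300,250) = pixel (235,190), appear above the bar strip. I'll project candidate tip heights to find the real tip level.

```bash
cat >> h.py <<'E'
def proj(c,X):
    m=camera_model(c);q=(np.array(X,float)-m["position"])@np.array(m["rotation"])*[1,-1,-1]
    return cv2.projectPoints(q,np.zeros(3),np.zeros(3),np.array(m["K"]),np.array(m["D"]))[0].reshape(-1,2)
E
python3 - <<'E'
from h import *
C=np.array([.4262,-.017]);t=np.array([.068,.9977]);r=np.array([.9977,-.068])
crop=lambda X:np.round((proj("side",X)-[205,165])*10).tolist()
W=lambda x,y,z:[*(C+r*x+t*y),z]
print("bar edges y-51..",crop([W(a,b,.026) for a in(-.014,.014) for b in(-.128,-.09,-.05)]))
print("pushface bottom/top corners",crop([W(a,-.051,.058) for a in(-.039,.039)]))
print("guide ends",crop([W(a,-.134,.022) for a in(-.047,.047)]))
T=np.array([.4204,-.1036])
for z in(.01,.02,.03,.04):print(z,"tip front corners/mid",crop([[*(T+t*.011+r*a),z] for a in(-.0145,0,.0145)]))
E
```

```text
bar edges y-51.. [[219.0, 141.0], [310.0, 218.0], [408.0, 300.0], [146.0, 198.0], [237.0, 276.0], [334.0, 359.0]]
pushface bottom/top corners [[465.0, 179.0], [257.0, 346.0]]
guide ends [[291.0, 72.0], [46.0, 262.0]]
0.01 tip front corners/mid [[349.0, 278.0], [311.0, 308.0], [274.0, 339.0]]
0.02 tip front corners/mid [[347.0, 258.0], [309.0, 288.0], [271.0, 319.0]]
0.03 tip front corners/mid [[345.0, 238.0], [307.0, 268.0], [269.0, 298.0]]
0.04 tip front corners/mid [[343.0, 217.0], [304.0, 247.0], [266.0, 278.0]]
```

Given the picture, the fingertips are still 10–15 mm above the bar, higher than the nominal overhang implies. I'll keep descending in small steps, watching force.

>>> arm_command:
  rows:
    - [0, 0, 0.002, 0, 0, 0, 255]
    - [0, 0, 0.002, 0, 0, 0, 255]
    - [0, 0, 0, 0, 0, 0, 255]

```text
time: 7.8
tcp_pos: [0.4203, -0.1037, 0.017]
eef_rot: [[0.069, 0.998, -0.0], [0.998, -0.069, 0.0], [0.0, -0.0, -1.0]]
contact_force: [-0.1, -0.1, -0.3]
opening: -0.0002
grasp_force: 0.0
```

```bash
python3 - <<'E'
from h import *
F=[]
for i in range(4):
    p,d=snapshot("side");F.append(get_obs()["contact_force"])
print(np.mean(F,0),get_obs()["tcp_pos"],get_obs()["time"])
a=cv2.imread("pics/side0.png")
cv2.imwrite("pics/c2.png",np.hstack([cv2.resize(p[170:220,210:260],(400,400),interpolation=2)]+[cv2.resize(q[215:250,265:300],(200,400),interpolation=2) for q in(a,p)]))
E
```

```text
[ 0.20988235 -0.43598937 -0.33751271] [ 0.42057328 -0.10369915  0.0172333 ] 8.0
```

View pics/c2.png

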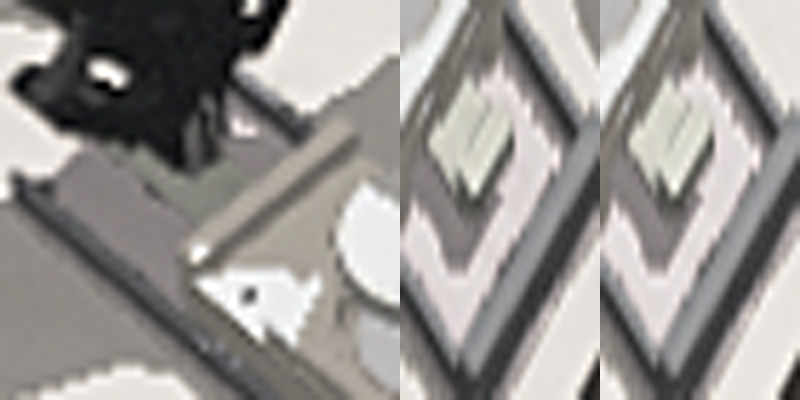

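No contact and the catch hasn't moved. The tip is at pixel (235,190), still above the bar. Continuing down by feel.

>>> arm_command:
  rows:
    - [0, 0, 0.002, 0, 0, 0, 255]
    - [0, 0, 0.002, 0, 0, 0, 255]
    - [0, 0, 0, 0, 0, 0, 255]

```text
time: 8.38
tcp_pos: [0.4203, -0.1037, 0.013]
eef_rot: [[0.07, 0.998, -0.0], [0.998, -0.07, 0.0], [0.0, -0.0, -1.0]]
contact_force: [-0.3, -0.0, 0.8]
opening: -0.0001
grasp_force: 0.0
```

```bash
cat > chk.py <<'E'
from h import *
F=[]
for i in range(4):
    p,d=snapshot("side");F.append(get_obs()["contact_force"])
print(np.round(np.mean(F,0),2),np.round(get_obs()["tcp_pos"],4),get_obs()["time"],get_obs()["opening"])
a=cv2.cvtColor(cv2.imread("pics/side0.png"),6).astype(np.float32);b=cv2.cvtColor(p,6).astype(np.float32)
for n,(r0,r1,c0,c1) in dict(catch=(221,241,268,290),endstop=(225,250,285,303)).items():
    print(n,"diff",np.abs(a-b)[r0:r1,c0:c1].mean().round(2),end=" ")
T=a[222:238,269:287]
M=cv2.matchTemplate(b[212:252,259:297],T,cv2.TM_CCOEFF_NORMED);_,v,_,l=cv2.minMaxLoc(M);print("catch shift",l[0]-10,l[1]-10,round(v,3))
E
python3 chk.py
```

```text
[-0.43  0.15 -0.06] [ 0.4206 -0.1037  0.0132] 8.575 -0.00014330310935620184
catch diff 4.24 endstop diff 3.67 catch shift 0 0 1.0
```

>>> arm_command:
  rows:
    - [0, 0, 0.002, 0, 0, 0, 255]
    - [0, 0, 0.002, 0, 0, 0, 255]
    - [0, 0, 0, 0, 0, 0, 255]

```text
time: 8.95
tcp_pos: [0.4204, -0.1037, 0.009]
eef_rot: [[0.07, 0.998, -0.0], [0.998, -0.07, 0.0], [0.0, -0.0, -1.0]]
contact_force: [0.4, 0.1, 0.0]
opening: 0.0
grasp_force: 0.0
```

```bash
python3 chk.py
```

```text
[ 0.31 -0.16  0.42] [ 0.4204 -0.1037  0.0092] 9.15 0.0003234029258710467
catch diff 4.34 endstop diff 3.77 catch shift 0 0 0.999
```

>>> arm_command:
  rows:
    - [0, 0, 0.002, 0, 0, 0, 255]
    - [0, 0, 0.002, 0, 0, 0, 255]
    - [0, 0, 0, 0, 0, 0, 255]

```text
time: 9.52
tcp_pos: [0.4206, -0.1037, 0.0051]
eef_rot: [[0.07, 0.998, 0.0], [0.998, -0.07, 0.0], [0.0, 0.0, -1.0]]
contact_force: [0.0, 1.0, 2.5]
opening: -0.0001
grasp_force: 0.9
```

```bash
python3 chk.py
```

```text
[-0.53  0.16  1.95] [ 0.4205 -0.1037  0.0052] 9.725 0.00021437948588303503
catch diff 10.7 endstop diff 3.82 catch shift 0 0 0.874
```

Contact: about 2 N and the catch has started to sink. I need about 10 mm more.

>>> arm_command:
  rows:
    - [0, 0, 0.003, 0, 0, 0, 255]
    - [0, 0, 0.003, 0, 0, 0, 255]
    - [0, 0, 0.002, 0, 0, 0, 255]
    - [0, 0, 0, 0, 0, 0, 255]

```text
time: 10.22
tcp_pos: [0.4206, -0.1037, -0.0029]
eef_rot: [[0.07, 0.998, 0.0], [0.998, -0.07, 0.0], [0.0, 0.0, -1.0]]
contact_force: [-1.0, 0.6, 2.7]
opening: 0.0001
grasp_force: 1.5
```

```bash
python3 chk.py
```

```text
[-0.08  0.06  2.73] [ 0.4206 -0.1037 -0.0027] 10.425 -0.0001185511189848832
catch diff 22.43 endstop diff 3.85 catch shift 0 2 0.662
```

>>> arm_command:
  rows:
    - [0, 0, 0.0015, 0, 0, 0, 255]
    - [0, 0, 0.0013, 0, 0, 0, 255]
    - [0, 0, 0, 0, 0, 0, 255]

```text
time: 10.8
tcp_pos: [0.4206, -0.1037, -0.0057]
eef_rot: [[0.07, 0.998, 0.0], [0.998, -0.07, -0.0], [0.0, 0.0, -1.0]]
contact_force: [-0.9, 0.0, 3.7]
opening: 0.0004
grasp_force: 1.7
```

```bash
sed -i 's/range(4)/range(8)/' chk.py; python3 chk.py; python3 - <<'E'
import cv2
from rig import *
p,d=snapshot("side");cv2.imwrite("pics/down.png",cv2.resize(p[165:255,210:310],(800,600),interpolation=2))
E
```

```text
[-0.19 -0.75  3.38] [ 0.4206 -0.1037 -0.0056] 11.2 -5.478351925863714e-05
catch diff 25.95 endstop diff 3.85 catch shift 0 2 0.585
```

View pics/down.png

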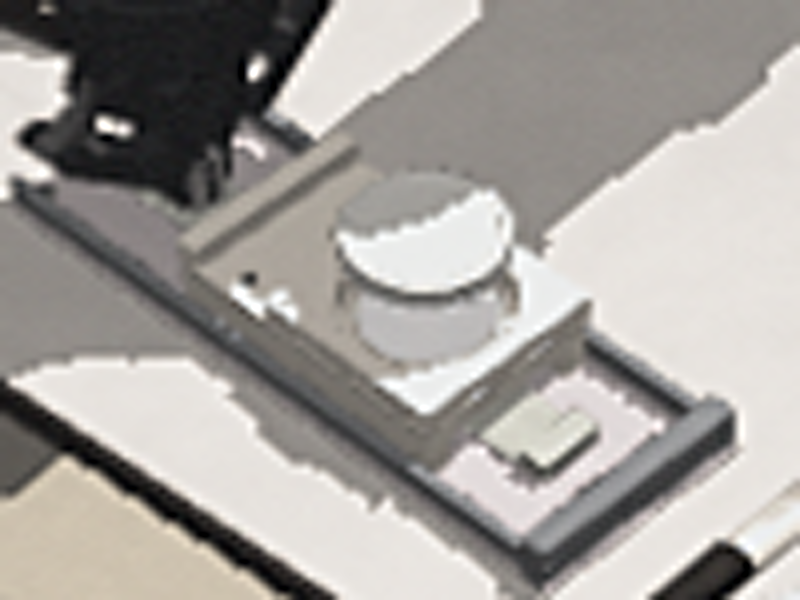

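The catch block is now down: crop (545,435), top almost level with the base plate. Before pushing, I'll check from depth how far the gripper body clears the carrier.

```bash
python3 - <<'E'
from h import *
p,d=snapshot("side");d=cv2.medianBlur(d,3)
C=np.array([.4262,-.017]);t=np.array([.068,.9977]);r=np.array([.9977,-.068])
for u in(216,224,231,235,238):
    L=[]
    for v in range(166,197,3):
        o,k=ray("side",[[u,v]]);P=(o+k*d[v,u])[0];L.append(tuple(int(round(1e3*a)) for a in((P[:2]-C)@r,(P[:2]-C)@t,P[2]))+(int(p[v,u].mean()),))
    print(u,L)
E
```

```text
216 [(37, -99, 160, 99), (-24, -188, 10, 26), (-21, -186, 0, 90), (-14, -179, -2, 231), (-6, -170, -1, 234), (2, -161, 1, 237), (53, -88, 107, 56), (58, -82, 105, 65), (62, -79, 98, 167), (32, -126, 7, 75), (44, -110, 20, 88)]
224 [(33, -70, 183, 37), (35, -68, 174, 31), (35, -70, 159, 31), (35, -72, 145, 29), (34, -74, 130, 29), (36, -74, 118, 18), (-2, -129, 14, 216), (29, -87, 71, 33), (40, -74, 80, 25), (17, -109, 8, 125), (23, -102, 6, 131)]
231 [(21, -56, 185, 39), (23, -55, 175, 31), (23, -56, 162, 31), (24, -57, 149, 30), (16, -68, 118, 39), (18, -68, 106, 30), (16, -71, 88, 26), (16, -74, 71, 31), (14, -78, 51, 29), (13, -81, 32, 22), (12, -84, 13, 143)]
235 [(12, -51, 181, 27), (13, -52, 168, 34), (14, -52, 156, 27), (15, -51, 146, 26), (-2, -74, 95, 27), (-2, -76, 79, 34), (1, -74, 69, 32), (-1, -78, 50, 42), (3, -75, 43, 59), (4, -74, 31, 86), (4, -76, 14, 103)]
238 [(6, -47, 179, 30), (6, -48, 166, 29), (7, -48, 155, 24), (-7, -67, 109, 27), (-8, -70, 92, 30), (-6, -68, 82, 28), (-9, -73, 61, 18), (-13, -79, 37, 37), (-11, -79, 24, 30), (-9, -77, 13, 116), (16, -47, 55, 165)]
```

The gripper body stays above z ≈ 0.1 and only the fingers (front at track y ≈ -75 mm) are low, so it's clear. I'll close the gap (about 24 mm), then push.

>>> arm_command:
  rows:
    - [0.004, 0, 0, 0, 0, 0, 255]
    - [0.006, 0, 0, 0, 0, 0, 255]
    - [0.006, 0, 0, 0, 0, 0, 255]
    - [0.004, 0, 0, 0, 0, 0, 255]
    - [0.003, 0, 0, 0, 0, 0, 255]
    - [0.003, 0, 0, 0, 0, 0, 255]
    - [0.003, 0, 0, 0, 0, 0, 255]

```text
time: 12.18
tcp_pos: [0.4223, -0.076, -0.0056]
eef_rot: [[0.07, 0.998, 0.0], [0.998, -0.07, -0.002], [-0.002, 0.0, -1.0]]
contact_force: [-0.6, -5.4, 3.2]
opening: 0.0001
grasp_force: 1.7
```

>>> arm_command:
  rows:
    - [0.003, 0, 0, 0, 0, 0, 255]
    - [0.003, 0, 0, 0, 0, 0, 255]
    - [0.003, 0, 0, 0, 0, 0, 255]
    - [0.003, 0, 0, 0, 0, 0, 255]

```text
time: 12.68
tcp_pos: [0.4232, -0.0642, -0.0056]
eef_rot: [[0.071, 0.998, 0.0], [0.998, -0.071, -0.002], [-0.002, 0.0, -1.0]]
contact_force: [-0.7, -6.3, 4.1]
opening: 0.0003
grasp_force: 1.7
```

```bash
cat > c3.py <<'E'
from h import *
F=[]
for i in range(3):
    p,d=snapshot("side");F.append(get_obs()["contact_force"])
print(np.round(np.mean(F,0),2),np.round(get_obs()["tcp_pos"],4),get_obs()["time"])
t=np.array([.067,.9977])
for q,z in(("push_face",.043),("sample_cup",.044),("front_lip",.028)):
    for m in mark_of("side",q)[:2]:print(q,np.round(m["uv"]),round(m["confidence"],2),np.round((at_z("side",m["uv"],z)[0,:2]-[.4262,-.017])@t,4))
E
python3 c3.py
```

```text
[-0.23 -5.17  3.69] [ 0.4232 -0.0637 -0.0056] 12.825
push_face [244. 199.] 0.93 -0.0343
sample_cup [271. 214.] 0.83 0.0523
sample_cup [347. 224.] 0.58 0.2174
front_lip [281. 231.] 0.79 0.1016
```

Pushing at about 6 N with the bar held down (3.7 N, z unchanged). Continuing, then creeping onto the stop.

>>> arm_command:
  rows:
    - [0.004, 0, 0, 0, 0, 0, 255]
    - [0.004, 0, 0, 0, 0, 0, 255]
    - [0.004, 0, 0, 0, 0, 0, 255]
    - [0.004, 0, 0, 0, 0, 0, 255]
    - [0.004, 0, 0, 0, 0, 0, 255]
    - [0.004, 0, 0, 0, 0, 0, 255]

```text
time: 13.72
tcp_pos: [0.4247, -0.0403, -0.0056]
eef_rot: [[0.071, 0.997, 0.0], [0.997, -0.071, -0.002], [-0.002, 0.0, -1.0]]
contact_force: [-0.4, -6.6, 4.2]
opening: -0.0
grasp_force: 1.7
```

>>> arm_command:
  rows:
    - [0.003, 0, 0, 0, 0, 0, 255]
    - [0.002, 0, 0, 0, 0, 0, 255]
    - [0.001, 0, 0, 0, 0, 0, 255]

```text
time: 14.1
tcp_pos: [0.4252, -0.0343, -0.0056]
eef_rot: [[0.071, 0.998, 0.0], [0.998, -0.071, -0.002], [-0.002, 0.0, -1.0]]
contact_force: [-0.9, -7.9, 3.6]
opening: 0.0005
grasp_force: 1.7
```

```bash
python3 c3.py
```

```text
[-0.69 -6.36  3.93] [ 0.4251 -0.0342 -0.0056] 14.25
push_face [254. 205.] 0.88 -0.0011
sample_cup [274. 224.] 0.61 0.08
sample_cup [348. 228.] 0.59 0.2298
front_lip [288. 233.] 0.88 0.1181
```

>>> arm_command:
  rows:
    - [0.0015, 0, 0, 0, 0, 0, 255]
    - [0.0015, 0, 0, 0, 0, 0, 255]
    - [0.001, 0, 0, 0, 0, 0, 255]

```text
time: 14.78
tcp_pos: [0.4253, -0.0317, -0.0056]
eef_rot: [[0.071, 0.997, 0.0], [0.997, -0.071, -0.003], [-0.003, 0.0, -1.0]]
contact_force: [-1.3, -11.9, 4.2]
opening: -0.0
grasp_force: 1.7
```

>>> arm_command:
  rows:
    - [0.001, 0, 0, 0, 0, 0, 255]
    - [0.001, 0, 0, 0, 0, 0, 255]

```text
time: 15.02
tcp_pos: [0.4258, -0.0316, -0.0054]
eef_rot: [[0.073, 0.997, 0.001], [0.997, -0.073, -0.005], [-0.005, 0.002, -1.0]]
contact_force: [0.8, -17.6, 5.1]
opening: -0.0
grasp_force: 1.7
```

The carrier has stopped, with force rising to 17 N, so it's against the end stop. I'll ease off the face and then release the bar straight up.

>>> arm_command:
  rows:
    - [-0.002, 0, 0, 0, 0, 0, 255]
    - [-0.002, 0, 0, 0, 0, 0, 255]
    - [-0.002, 0, 0, 0, 0, 0, 255]
    - [0, 0, -0.004, 0, 0, 0, 255]
    - [0, 0, -0.006, 0, 0, 0, 255]
    - [0, 0, -0.006, 0, 0, 0, 255]
    - [0, 0, -0.01, 0, 0, 0, 255]
    - [-0.01, 0, -0.02, 0, 0, 0, 255]
    - [-0.01, 0, -0.04, 0, 0, 0, 255]
    - [-0.01, 0, -0.04, 0, 0, 0, 255]

```text
time: 16.27
tcp_pos: [0.4221, -0.0634, 0.1214]
eef_rot: [[0.07, 0.998, -0.002], [0.998, -0.07, -0.0], [-0.0, -0.002, -1.0]]
contact_force: [0.3, 0.6, 1.1]
opening: 0.0
grasp_force: 0.0
```

>>> arm_command:
  rows:
    - [-0.03, 0, -0.04, 0, 0, 0, 255]
    - [-0.04, 0, -0.04, 0, 0, 0, 255]
    - [-0.04, 0, 0, 0, 0, 0, 255]
    - [0, 0, 0, 0, 0, 0, 255]

```text
time: 16.77
tcp_pos: [0.4143, -0.1758, 0.2011]
eef_rot: [[0.076, 0.997, 0.0], [0.997, -0.076, -0.001], [-0.001, 0.0, -1.0]]
contact_force: [-0.2, 1.0, 0.4]
opening: -0.0
grasp_force: 0.0
```

```bash
python3 c3.py; python3 - <<'E'
import cv2,numpy as np
from rig import *
p,d=snapshot("side");t,_=snapshot("top")
cv2.imwrite("pics/fin.png",np.hstack([cv2.resize(p[170:260,205:310],(440,400),interpolation=2),cv2.resize(t[145:220,240:330],(360,400),interpolation=2)]))
E
```

```text
[ 0.44  0.42 -0.83] [ 0.415  -0.1716  0.2   ] 16.925
push_face [255. 205.] 0.82 0.0001
sample_cup [276. 222.] 0.91 0.0799
sample_cup [349. 225.] 0.89 0.223
front_lip [290. 234.] 0.85 0.1259
```

View pics/fin.png

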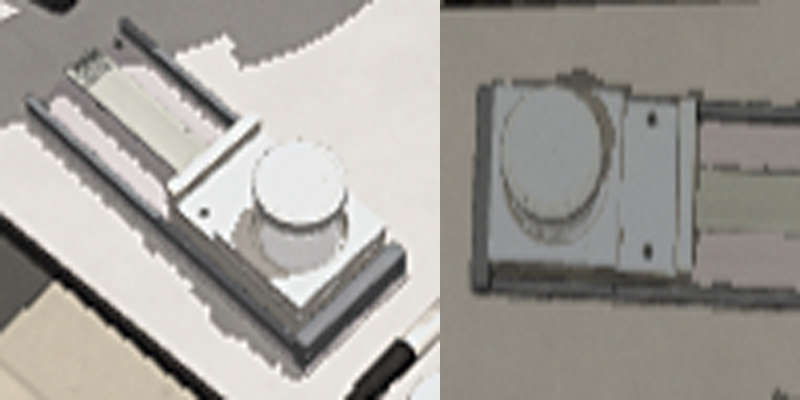

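The carrier is flush against the end stop in both views (stop at (350,300) left and (485,190) right), with the cup upright in its seat. Last, a numeric check that the bar is fully up.

```bash
python3 - <<'E'
from h import *
r=np.array([.9977,-.067]);t=np.array([.067,.9977]);C=np.array([.4262,-.017])
D=np.median([snapshot("side")[1] for _ in range(3)],0);T=np.median([snapshot("top")[1] for _ in range(3)],0)
for c,A in(("side",np.load("pics/side0.npy")),("side",D),("top",np.load("pics/top0.npy")),("top",T)):
    uv,P=cloud(c,A);x=(P[:,:2]-C)@r;y=(P[:,:2]-C)@t
    s=(abs(x+.003)<.007)&(abs(y+.09)<.03)&(P[:,2]>-.02)&(P[:,2]<.1);print(c,np.median(P[s][:,2]),s.sum())
E
```

```text
side 0.02564928208650996 83
side 0.025546866103321353 86
top 0.026161118553804596 138
top 0.025951377659972352 141
```

The bar is back at its rest height (25.6 mm before, 25.5 mm now), so the catch is up behind the lip.

```bash
python3 -c "
from rig import *
print(sign_off())"
```

```text
the job is handed in; nothing more can be done
None
```

The carrier is home against the end stop, and the bar is back at its rest height, so the catch should be up behind the lip (the carrier hides it); only the bar and push face were touched, and I handed the job in at about 17 s.

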